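# Zero and lock the rotary table

### The job

The piston on the rotary table has to be presented at zero for its next hole. With gentle pushes of the fingertips only, swing the lock lever out to free the table, push the upright handle round until the index line on the turning plate lines up with the zero line (the longest line) of the fixed scale, then push the lever fully home so that the table is locked there. Pinch or lift nothing, and leave the piston in its jaws and the loose things beside the table where they are.

Things in the scene. Friction and masses are not known exactly. Their poses are not given: they have to be found in the camera images.
- housing: fixed round grey housing of the rotary table, 254 mm across, 30 mm high; three lugs reach out to 156 mm from the centre (21 mm high with bolts). Origin: on the turning axis at bench height, z up; the zero line lies along its -x. On its -y side a block (46 x 62 mm, 42 mm high) carries the lock lever. Its top has an aluminium scale: a thin black line every 10 degrees over the half facing -x.
- dial (a joint): angle of the turning plate, rad: 0 when index and zero line meet, positive counter-clockwise from above, range -1.9 to 1.9. It starts 0.5 to 1.5 counter-clockwise of zero, so it is turned clockwise. Unlocked it turns against light friction (0.15 N m, 2 N at the handle) and stays where it is left; with the lever home a brake holds it.
- index_line (a point): outer end of the single black index line (radial, 31 mm long, 4 mm wide) at the edge of the turning plate, 98 mm from the axis. The plate is a bare steel disc of 98 mm radius, its top 35 mm above the bench, with small round tapped holes and three low dark jaws (tops 48 mm above the bench, 63 mm out at most).
- zero_line (a point): inner end of the zero line of the fixed scale, 100 mm from the axis (given at the plate's height, 35 mm above the bench; the scale itself lies at 30 mm). The zero line is by far the longest and thickest line of the scale: radial, 17 mm long, 4 mm wide, at the middle of the scale.
- handle_top (a point): top centre of the black upright round handle fixed on the turning plate, 18 mm thick, from 39 to 92 mm above the bench on a 22 mm steel collar, 82 mm from the axis. Seen from above it stands 90 degrees clockwise of the index line, so it is at the housing's +y when the plate is at zero.
- lock_lever (a joint): angle of the lock lever, rad: 0 fully home (locked, at its stop), 1.3 fully out (free, at its stop); grows counter-clockwise from above about an upright pivot at [0.020, -0.146] m in the housing's frame. Starts within 0.05 of home. The brake lets go past about 0.65. Light friction (0.1 N m, under 2 N at the grip); it stays where it is left. The stops are hard.
- lever_tip (a point): outer end of the lock lever's black round grip, on its centre line, 90 mm from the pivot, 62 mm above the bench. The grip is level, 18 mm thick and 43 mm long, ending here; home it points along the housing's -x, out nearly along its -y. Its underside is 53 mm above the bench, clear above the scale (30 mm).
- piston: loose bare-metal piston, 101 mm in diameter and 76 mm high, standing on its crown between the three jaws in the middle of the turning plate (its top 111 mm above the bench); it turns with the plate. Origin: centre of its underside.
- wrist_pin: loose steel wrist pin, a tube 23 mm in diameter and 70 mm high, standing on the bench to the left of the table; origin: centre of its underside.
- threadlock: loose small red bottle with a grey nozzle, 24 x 40 mm and 80 mm high, standing to the right and in front of the table; origin: centre of its underside.
- hook: loose pick with a red handle, 140 mm long and 16 mm high, lying on the bench in front and to the left of the table; origin: centre of its underside.
Not all that is in view belongs to the job. What is shaped like the piston but purple is not meant.

How it is judged:
On the way, in this order (a step that is already met when the one before it is completed fails the run):
1. the lock lever is swung out, freeing the table (value of joint lock_lever above 0.9 rad), for 0.2 s.
2. the index line is brought to the zero line with the lever still out (value of joint dial between -0.045 and 0.045 rad and value of joint lock_lever above 0.65 rad), for 0.2 s.
At the end, for the whole second after the job is handed in: the index line is within 0.045 rad (2.6 degrees, about 4 mm at the rim) of the zero line and still, the lock lever is within 0.12 rad of fully home, and the piston stands upright between its jaws (value of joint dial between -0.045 and 0.045 rad and value of joint lock_lever below 0.12 rad and velocity of joint dial between -0.02 and 0.02 rad/s and z of piston in the frame of housing below 0.04 m and angle between piston's own z axis and vertical below 0.08 rad and horizontal distance between piston and housing below 0.01 m); the robot touches nothing.
It fails at once if the piston is lifted or tipped (z of piston in the frame of housing above 0.045 m or angle between piston's own z axis and vertical above 0.15 rad).
It fails at once if the piston is gripped or pushed hard (over 15 N) (contact force between the fingers and piston above 15 N).
It fails at once if the table, its handle or its lever is pinched or forced (over 35 N from the fingers) (contact force between the fingers and housing above 35 N).
It fails at once if a loose thing beside the table is moved by more than 25 mm (distance of any of wrist_pin, threadlock, hook from where it was at the start of the episode above 0.025 m).
It also fails if it takes over 72 s, if anything falls off the work surface, if the arm or the gripper's body presses on something with over 40 N, if the wrist force passes 120 N, or if a joint passes its speed limit or range.

### The arm

A 6-joint arm with a two-finger parallel gripper is mounted at the origin on a cart in front of the work surface, level with it; the furniture and walls round the work are solid. World frame = base frame: x ahead of the robot, y to its left, z up, the work surface at z = 0. Lengths are in m, angles in rad, forces in N, time in s.
With the tool pointing down it reaches from about 0.375 to 0.975 m from the base axis. Payload 3.8 kg.
Tool frame: the origin (TCP) lies on the centre line of the jaws, within the pads' length; the fingertips stand 14 mm ahead of it and the grasp point (between the pads) lies 5 mm behind it; z points along the fingers, y is the line along which they close (so a half turn about z gives the same grasp; the last joint's range is limited). The gripper opens to 85 mm and grips with 20 to 120 N. Pads are 22 mm wide; open, the fingers measure 114 mm over their backs; the gripper's body (76 mm by 85 mm) begins 54 mm behind the grasp point. The pads swing forward as they close: fully open they stand 13 mm farther back than shut.
Start: joints at [1.248, 0.264, 1.604, -0, 1.274, -0.037], TCP at [0.19, 0.648, 0.245] pointing down, gripper open.
Joint ranges: [-2.63, 2.63], [-0.94, 2.18], [0.31, 2.57], [-1.31, 4.45], [0, 2.66], [-2.55, 2.55]. Speed limits (rad/s): [2.57, 2.57, 3.14, 3.14, 3.14, 3.14].

### API

Orientations are given as a rotation vector (axis times angle).
In Python, from workcell import bot, eyes, spot_in gives the robot as it stands.
- The arm moves only by the tool carry_out, never from a script. Its argument "series" is text: rows parted by semicolons, each of 4 numbers parted by spaces: the shift along the world's x, y, z in m, then the turn about the world's z in degrees. In form: tx ty tz roll; .... A call has 1 to 20 rows; each row shifts and turns the commanded pose from where the row before left it; what a row does not reach is not made up. A row lasts 1/8 s, in which the tool goes at most 62.5 mm and 10.7 degrees, less where a joint would pass 70% of its speed; a pose out of reach is approached as far as the arm can. A call is refused whole if a number of a shift passes 0.0625 or a number of a turn 10.7, either way. A call with a gripper value outside its range is refused whole. "jaw" is the gripper command: -1 is shut, 1 is fully open, values between are in proportion, set as the call begins (left out, the last holds). The fingers move at their own pace and stop on an object; "grip_force" is the grip in N (left out, the last holds). Time passes only in rows, so rows that do not move let the fingers close. It gives the time, the measured TCP pose, the force, the opening and the grip force at its end, in the units of the state.
- bot.read_state(): the state, without advancing time (a new reading comes with each control period).
- eyes.read_camera(name): name is "scene" or "top" or "wrist"; returns (picture, depth): 400x640x3 uint8, blue, green, red; 400x640 float32, m along the optical axis (not along the pixel's ray), 0 where there is no reading.
- eyes.get_calibration(name): a dict with "K" (3x3 intrinsics, pixels), "position" and "rotation" of the camera in the world; the wrist camera has in their place "T_tool_cam" (4x4, takes a point from camera to tool coordinates, whose origin is the TCP and whose axes are the flange's). Camera axes: x right, y down, z forward; pixel columns grow to the right and rows downward; lengths in m; the calibration is good to about 2 mm. A picture is of the moment at which its call begins: read the wrist's pose just before it. get_calibration takes no time and is no camera call.
- bot.finish_job(): hands the job in; it is judged then, once.
Trained networks look in the newest picture that a camera, given by its name, has taken for a name from the list of things; names that differ only in an ending like _2 or _b are one class to them, and where a whole thing is asked for, a point or a joint stands for the part that bears it (a point fixed in the world has none). Each returns a list of dicts, best first, with "score" (0 to 1); they miss things now and then, are a little off and sometimes report something else, mostly with a low value. They report only what shows in the picture. A call takes as long as a camera call. They do not tell look-alikes from the thing itself.
- spot_in(camera, target): "rect" ([centre column, centre row, width, height] in pixels, round what is visible of it).
The state is a dict: "time": time; "q": joint angles; "joint_vel": joint speeds; "joint_torque": joint torques, N m; "tool_pos": TCP position; "tcp_rot": TCP orientation; "wrist_force": force on the tool from outside, world axes, zero at the start; "torque": the same for the moment, N m; "width": opening from 0.0 (shut) to 1.0 (fully open); "grip_force": force on a finger pad.
Only numpy, scipy, OpenCV 4.12 (cv2) and the standard library are available. Lean on these libraries where they do the work, as an engineer would, in place of code of your own. Each camera call takes 0.05 s, during which the arm holds its last target. There are 200 camera calls.

## Working session

There is one attempt and no reset: what is moved stays moved. The work goes in short steps, Python scripts to look and compute and a tool call to move; the robot and the scene stay as the last step left them, time stands still between calls to the robot, and variables do not carry over. Pictures are saved under pics/ and viewed, at most 12 in all, crops included, and the job is handed in when it is done.

Besides the shell and the picture viewer there is one more tool, called after "Request:" by a JSON object that holds its "method" and its "body". carry_out: Moves the arm, as the interface text tells. Its arguments: {"type":"object","properties":{"series":{"type":"string"},"jaw":{"type":"number"},"grip_force":{"type":"number"}},"required":["series"]}

```bash
mkdir -p pics
cat > h.py <<'E'
import numpy as np, cv2
from workcell import bot, eyes, spot_in
def px2w(name,u,v,z=None,d=None):
    c=eyes.get_calibration(name);K=np.array(c["K"]);R=np.array(c["rotation"]);p=np.array(c["position"])
    if R.shape!=(3,3): R=cv2.Rodrigues(R)[0]
    r=R@np.linalg.inv(K)@[u,v,1]
    s=d if d else (z-p[2])/r[2]
    return p+s*r
def w2px(name,P):
    c=eyes.get_calibration(name);K=np.array(c["K"]);R=np.array(c["rotation"]);p=np.array(c["position"])
    if R.shape!=(3,3): R=cv2.Rodrigues(R)[0]
    q=K@(R.T@(np.array(P)-p)); return q[:2]/q[2]
E
python3 - <<'E'
from h import *
for n in("top","scene"):
    im,d=eyes.read_camera(n);cv2.imwrite(f"pics/{n}0.png",im);np.save(f"{n}_d.npy",d);cv2.imwrite(f"{n}_i.png",im)
    for t in("housing","handle_top","lever_tip","lock_lever","index_line","piston","wrist_pin","threadlock","hook"):
        print(n,t,[(np.round(r["rect"]).tolist(),round(r["score"],2)) for r in spot_in(n,t)[:3]])
    c=eyes.get_calibration(n);print(np.round(c["K"],1).tolist(),np.round(c["position"],3),np.round(c["rotation"],2).tolist())
print(bot.read_state())
E
```

```text
top housing [([297.0, 175.0, 108.0, 102.0], 0.88)]
top handle_top [([290.0, 172.0, 72.0, 69.0], 0.68)]
top lever_tip [([342.0, 167.0, 18.0, 37.0], 0.6)]
top lock_lever [([344.0, 168.0, 12.0, 39.0], 0.76)]
top index_line [([291.0, 173.0, 73.0, 69.0], 0.98)]
top piston [([387.0, 206.0, 41.0, 40.0], 0.96), ([286.0, 171.0, 39.0, 33.0], 0.78), ([253.0, 262.0, 35.0, 37.0], 0.71)]
top wrist_pin [([206.0, 177.0, 15.0, 12.0], 0.64)]
top threadlock []
top hook [([342.0, 166.0, 13.0, 35.0], 0.66), ([291.0, 173.0, 73.0, 71.0], 0.26)]
[[479.7, 0.0, 324.0], [0.0, 479.7, 205.8], [0.0, 0.0, 1.0]] [ 0.237 -0.005  1.296] [-2.14, 2.11, -0.21]
scene housing [([324.0, 196.0, 121.0, 51.0], 0.83)]
scene handle_top [([323.0, 187.0, 75.0, 30.0], 0.71)]
scene lever_tip [([364.0, 198.0, 26.0, 21.0], 0.73), ([324.0, 195.0, 118.0, 48.0], 0.46)]
scene lock_lever [([364.0, 198.0, 26.0, 19.0], 0.6)]
scene index_line [([322.0, 190.0, 70.0, 34.0], 0.84)]
scene piston [([324.0, 174.0, 35.0, 42.0], 0.87), ([372.0, 241.0, 46.0, 43.0], 0.83), ([230.0, 199.0, 38.0, 38.0], 0.77)]
scene wrist_pin [([270.0, 161.0, 8.0, 23.0]
[... 189 characters left out ...]
599] [-1.97, 0.72, -0.46]
{'time': 1.0, 'q': array([ 1.24808619e+00,  2.63889124e-01,  1.60401254e+00,  1.37090377e-05,
        1.27373584e+00, -3.69008313e-02]), 'joint_vel': array([-0.00026394, -0.00061165,  0.00013082,  0.00030062,  0.00236218,
       -0.00138886]), 'joint_torque': array([ 2.74371068e-04, -5.15086412e+01, -3.67733145e+01, -2.66259558e-04,
        1.02369941e-03, -6.50807783e-05]), 'tool_pos': array([0.19029625, 0.64759647, 0.24528027]), 'tcp_rot': array([-4.47424977e-01, -3.10954721e+00,  6.56376425e-05]), 'wrist_force': array([ 0.48963873, -0.10560742,  0.53349306]), 'torque': array([-0.04122072, -0.00756076,  0.04757162]), 'grip_force': 0.0, 'width': 1.0023265140101334}
```

View pics/top0.png

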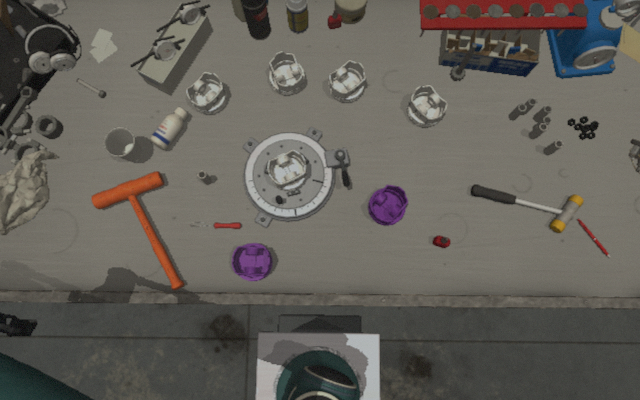

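View pics/scene0.png

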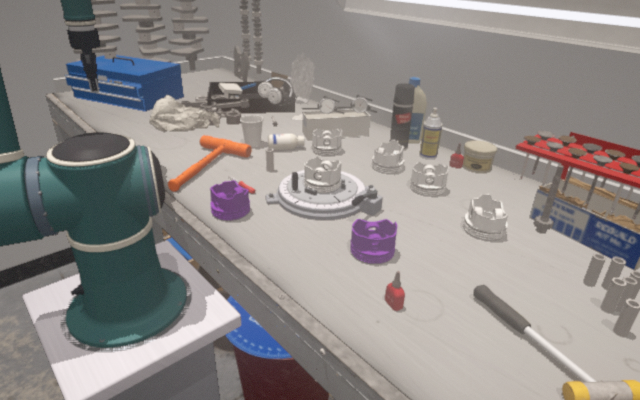

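The top view shows the table at about (288,175), its lever at the right (342,168), the black handle near (281,200) and an index-like line near (320,181). The wrist pin is at (206,177), the hook at (228,225) and the red bottle at (441,241). Candidates for the piston are the white one on the table (287,171), the white ones off it (286,73), (207,92), (348,80) and (427,105), and the purple ones (387,206) and (253,262). I choose the one on the table and check it in a close crop.

Run:
```python
from h import *
im=cv2.imread("top_i.png")
c=im[115:235,230:370];cv2.imwrite("pics/crop1.png",cv2.resize(c,None,fx=5,fy=5,interpolation=cv2.INTER_CUBIC))
d=np.load("top_d.npy")
for u,v,z in((288,175,.03),(347,184,.062),(339,155,.05),(281,200,.092),(206,177,.07),(441,241,.08),(228,225,.016)):
    print(u,v,px2w("top",u,v,z).round(3),"depth pt",px2w("top",u,v,d=float(d[v,u])).round(3))
```

```text
288 175 [0.568 0.088 0.03 ] depth pt [0.552 0.083 0.09 ]
347 184 [ 0.537 -0.071  0.062] depth pt [ 0.535 -0.071  0.07 ]
339 155 [ 0.62 -0.05  0.05] depth pt [ 0.616 -0.05   0.063]
281 200 [0.485 0.099 0.092] depth pt [0.488 0.101 0.078]
206 177 [0.549 0.3   0.07 ] depth pt [0.551 0.302 0.061]
441 241 [ 0.386 -0.31   0.08 ] depth pt [ 0.39  -0.318  0.049]
228 225 [0.43  0.247 0.016] depth pt [0.43  0.247 0.014]
```

View pics/crop1.png

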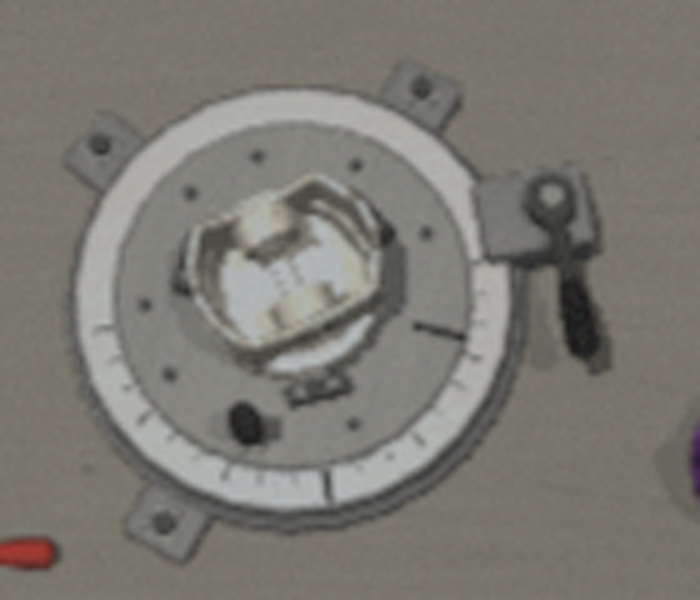

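The crop confirms the white piston between the three jaws. In crop pixels: index line outer end (466,338), zero line from (326,470) to (330,503), handle top (245,415), pivot (550,198), lever tip (590,360). The lever is home. I move over the table with the jaws shut to look from near.

Request:
{"method": "carry_out", "body": {"series": "0 -0.02 0.015 0; 0.02 -0.05 0.015 0; 0.03 -0.055 0.015 0; 0.03 -0.055 0.015 0; 0.03 -0.055 0.01 0; 0.03 -0.055 0.01 0; 0.03 -0.055 0.01 0; 0.03 -0.055 0.01 0; 0.03 -0.055 0 0; 0.03 -0.055 0 0; 0.02 -0.04 0 0; 0.01 -0.02 0 0; 0 0 0 0; 0 0 0 0", "jaw": -1}}

```text
time: 2.75
tool_pos: [0.4763, 0.0849, 0.3438]
tcp_rot: [-0.447, -3.109, -0.001]
wrist_force: [0.5, 0.7, -0.4]
width: 0.001
grip_force: 0.0
```

```bash
cat >> h.py <<'E'
def wristcal(s):
    c=eyes.get_calibration("wrist");T=np.eye(4);T[:3,:3]=cv2.Rodrigues(np.array(s["tcp_rot"]))[0];T[:3,3]=s["tool_pos"]
    return np.array(c["K"]),T@np.array(c["T_tool_cam"])
def wpx2w(K,T,u,v,z):
    r=T[:3,:3]@np.linalg.inv(K)@[u,v,1];return T[:3,3]+(z-T[2,3])/r[2]*r
def ww2px(K,T,P):
    q=K@(T[:3,:3].T@(np.array(P)-T[:3,3]));return q[:2]/q[2]
E
python3 - <<'E'
from h import *
s=bot.read_state();im,d=eyes.read_camera("wrist");cv2.imwrite("pics/w1.png",im)
K,T=wristcal(s);np.savez("w1.npz",K=K,T=T,d=d);print(s["tool_pos"],s["tcp_rot"],s["wrist_force"],s["width"],"\n",np.array(eyes.get_calibration("wrist")["T_tool_cam"]).round(3),K)
f=lambda x,y,z:px2w("top",230+x/5,115+y/5,z).round(4)
print("centre",f(294,295,.035),"zero",f(326,470,.03),f(330,503,.03),"idx",f(466,338,.035),"handle",f(245,415,.092),"piv",f(550,198,.07),"tip",f(590,355,.062))
E
```

```text
[0.47630208 0.08489004 0.34381682] [-4.47350323e-01 -3.10932102e+00 -7.79571207e-04] [ 0.46574937  0.70851759 -0.39769165] 0.0006658970166688238 
 [[ 0.    -0.96  -0.281  0.071]
 [ 1.     0.     0.     0.   ]
 [-0.    -0.281  0.96  -0.129]
 [ 0.     0.     0.     1.   ]] [[285.38345714   0.         320.37600599]
 [  0.         285.38345714 196.72131141]
 [  0.           0.           1.        ]]
centre [0.5692 0.0852 0.035 ] zero [0.4738 0.0659 0.03  ] [0.4559 0.0634 0.03  ] idx [ 0.5465 -0.0083  0.035 ] handle [0.4904 0.1046 0.092 ] piv [ 0.6151 -0.0519  0.07  ] tip [ 0.5315 -0.0739  0.062 ]
```

View pics/w1.png

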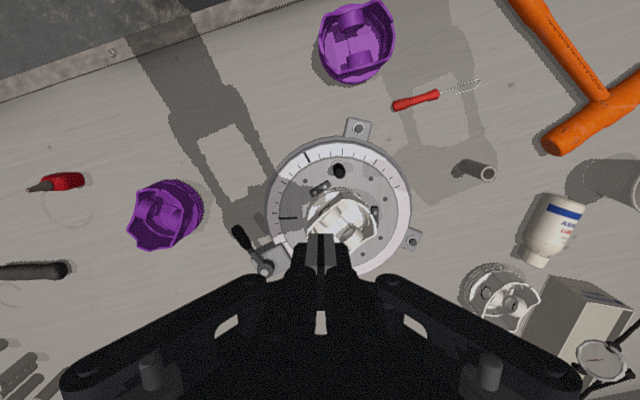

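The wrist view shows the table at about (340,215), its zero line near (308,157), the index line near (288,217), the handle (338,170), lever tip (238,232) and pivot (266,268). The fingertips are at (320,240). I enlarge it to measure.

Run:
```python
from h import *
im=cv2.imread("pics/w1.png");cv2.imwrite("pics/w1c.png",cv2.resize(im[120:280,220:420],None,fx=4,fy=4,interpolation=cv2.INTER_CUBIC)[:600])
z=np.load("w1.npz");K,T,d=z["K"],z["T"],z["d"]
Tc=np.array(eyes.get_calibration("wrist")["T_tool_cam"])
for u,v in((314,240),(328,240),(314,236),(328,236)):
    p=np.linalg.inv(K)@[u,v,1]*d[v,u];print((Tc[:3,:3]@p+Tc[:3,3]).round(3))
```

```text
[ 0.011 -0.003 -0.   ]
[0.011 0.004 0.001]
[ 0.011 -0.003  0.006]
[0.011 0.004 0.005]
```

View pics/w1c.png

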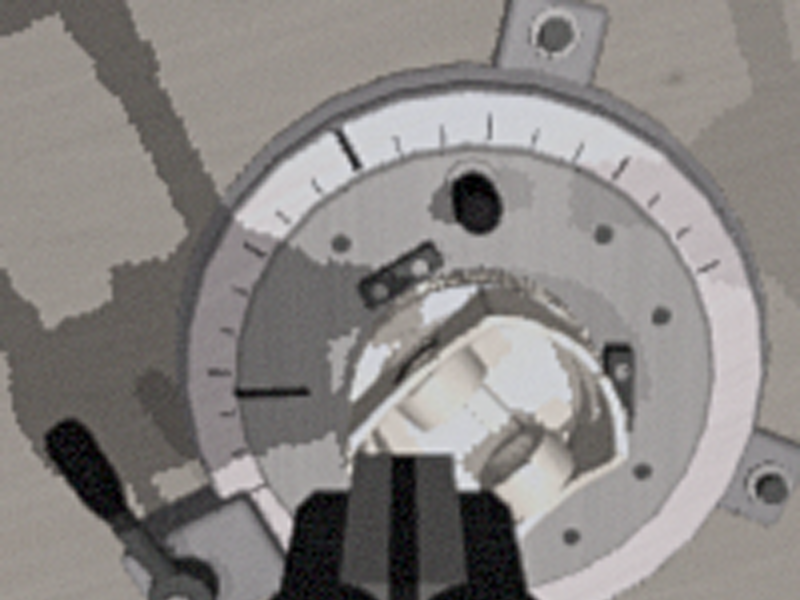

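Run:
```python
from h import *
z=np.load("w1.npz");K,T=z["K"],z["T"]
f=lambda x,y,h:wpx2w(K,T,220+x/4,120+y/4,h)
zi,zo,ix,ii,hd,tip,piv=f(357,167,.03),f(340,132,.03),f(237,393,.035),f(308,390,.035),f(480,207,.092),f(68,435,.062),f(180,590,.07)
for n,p in zip("zi zo ix ii hd tip piv".split(),(zi,zo,ix,ii,hd,tip,piv)):print(n,p.round(4))
# plate rim ellipse pts
rim=np.array([f(x,y,.035) for x,y in((237,393),(240,330),(300,225),(357,172),(472,147),(580,172),(660,240),(708,330),(712,400))])
A=np.c_[2*rim[:,:2],np.ones(len(rim))];b=(rim[:,:2]**2).sum(1);c=np.linalg.lstsq(A,b,rcond=None)[0];print("centre",c[:2],"r",np.sqrt(c[2]+c[:2]@c[:2]))
C=c[:2]
for n,p in(("zi",zi),("zo",zo),("ix",ix),("hd",hd),("tip",tip),("piv",piv)):
    e=p[:2]-C;print(n,np.hypot(*e).round(4),np.degrees(np.arctan2(e[1],e[0])).round(1))
```

```text
zi [0.4731 0.0679 0.03  ]
zo [0.4583 0.0656 0.03  ]
ix [ 0.5475 -0.0059  0.035 ]
ii [0.5544 0.0224 0.035 ]
hd [0.4888 0.1092 0.092 ]
tip [ 0.5369 -0.0675  0.062 ]
piv [ 0.609  -0.0454  0.07  ]
centre [0.57158346 0.08743339] r 0.09701546686652587
zi 0.1003 -168.8
zo 0.1154 -169.1
ix 0.0964 -104.5
hd 0.0855 165.3
tip 0.1588 -102.6
piv 0.138 -74.3
```

Two views agree: centre (0.571,0.087), zero line at −169° (housing yaw about 11°), dial about 64°, pivot about (0.618,−0.053). I go down between lever and table, turning the tool into line with the lever.

Request:
{"method": "carry_out", "body": {"series": "0.017 -0.028 0 7; 0.017 -0.028 0 7; 0.017 -0.028 0 7; 0.017 -0.027 0 6.6; 0 0 -0.05 0; 0 0 -0.05 0; 0 0 -0.05 0; 0 0 -0.05 0; 0 0 -0.04 0; 0 0 -0.03 0; 0 0 -0.012 0; 0 0 0 0"}}

```text
time: 4.3
tool_pos: [0.5442, -0.0258, 0.0615]
tcp_rot: [0.309, -3.125, -0.0]
wrist_force: [-0.1, 0.4, -0.3]
width: -0.002
grip_force: 0.0
```

```bash
cat > plan.py <<'E'
from h import *
P=np.array([.6185,-.0526]);Y=np.radians(11.1)
def pt(th,r,off): # off>0: inner side
    a=Y+np.pi+th;u=np.array([np.cos(a),np.sin(a)]);n=np.array([u[1],-u[0]]);return P+r*u+off*n
E
python3 - <<'E'
from plan import *
s=bot.read_state();p=s["tool_pos"];print(p,s["wrist_force"])
wp=[pt(0,.068,.026),pt(0,.068,.02)]+[pt(t,.068,.02) for t in np.arange(.08,1.13,.08)]
q=p[:2]
for w in wp: print((w-q).round(4),w.round(4));q=w
E
```

```text
[ 0.54422052 -0.02576269  0.06149018] [-0.05921024  0.35997852 -0.26843922]
[ 0.0025 -0.0144] [ 0.5468 -0.0402]
[ 0.0012 -0.0059] [ 0.5479 -0.0461]
[-0.0003 -0.0057] [ 0.5476 -0.0517]
[ 0.0002 -0.0057] [ 0.5478 -0.0574]
[ 0.0006 -0.0056] [ 0.5484 -0.063 ]
[ 0.0011 -0.0056] [ 0.5494 -0.0686]
[ 0.0015 -0.0055] [ 0.5509 -0.0741]
[ 0.0019 -0.0053] [ 0.5529 -0.0794]
[ 0.0024 -0.0052] [ 0.5552 -0.0846]
[ 0.0028 -0.005 ] [ 0.558  -0.0895]
[ 0.0031 -0.0047] [ 0.5611 -0.0942]
[ 0.0035 -0.0045] [ 0.5646 -0.0987]
[ 0.0039 -0.0042] [ 0.5685 -0.1028]
[ 0.0042 -0.0038] [ 0.5727 -0.1067]
[ 0.0045 -0.0035] [ 0.5771 -0.1102]
[ 0.0047 -0.0031] [ 0.5819 -0.1133]
```

Request:
{"method": "carry_out", "body": {"series": "0.0025 -0.0145 0 0; 0.001 -0.006 0 0; 0 -0.0057 0 4.6; 0 -0.0057 0 4.6; 0.0006 -0.0056 0 4.6; 0.001 -0.0056 0 4.6"}}

```text
time: 5.05
tool_pos: [0.5506, -0.0704, 0.063]
tcp_rot: [-0.805, 3.035, -0.001]
wrist_force: [-0.5, 1.3, 0.6]
width: 0.002
grip_force: 0.6
```

Request:
{"method": "carry_out", "body": {"series": "0.0015 -0.0055 0 4.6; 0.002 -0.0053 0 4.6; 0.0024 -0.0052 0 4.6; 0.0028 -0.005 0 4.6; 0.003 -0.0047 0 4.6; 0.0035 -0.0045 0 4.6; 0.004 -0.0042 0 4.6; 0.0042 -0.0038 0 4.6; 0 0 0 0; 0 0 0 0"}}

```text
time: 6.3
tool_pos: [0.5775, -0.0453, 0.0527]
tcp_rot: [1.554, -2.658, 0.2]
wrist_force: [-0.2, -0.7, 0.4]
width: 0.003
grip_force: 0.0
```

Run:
```python
from plan import *
im,d=eyes.read_camera("top")
cv2.imwrite("pics/t2.png",cv2.resize(im[115:235,230:390],None,fx=5,fy=5,interpolation=cv2.INTER_CUBIC))
```

```text
(no output)
```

View pics/t2.png

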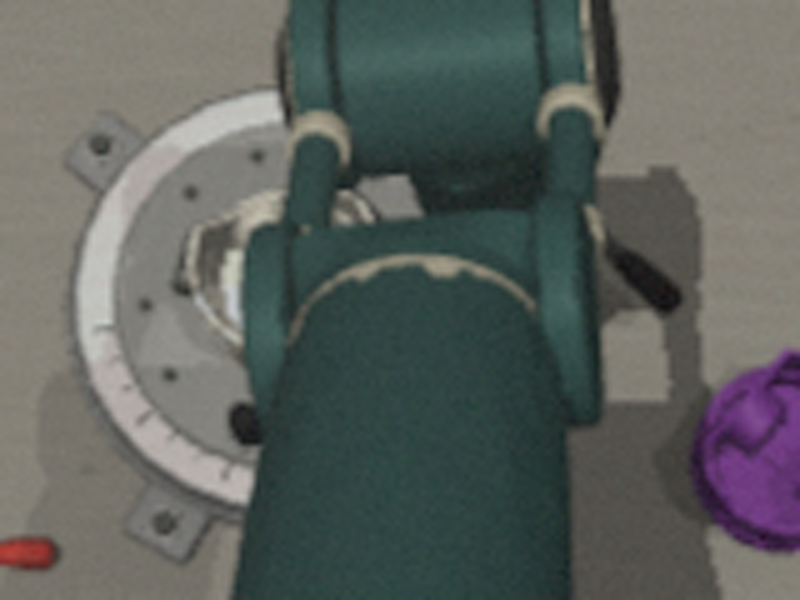

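The lever is about half out (tip at crop (675,300)), but the TCP left the commanded path. I check the joints.

Run:
```python
from plan import *
s=bot.read_state();print(s["q"].round(3),s["joint_vel"].round(3),s["tool_pos"],s["tcp_rot"],s["wrist_force"],s["time"])
print(cv2.Rodrigues(s["tcp_rot"])[0].round(3))
```

```text
[-0.042  0.269  1.994 -0.184  0.864 -2.551] [-0.007 -0.     0.001  0.002 -0.001 -0.001] [ 0.57741039 -0.04552274  0.0526297 ] [ 1.55313425 -2.65846617  0.19998576] [-0.32463992 -0.4043061   0.45931484] 6.35
[[-0.492 -0.87   0.017]
 [-0.863  0.485 -0.14 ]
 [ 0.114 -0.083 -0.99 ]]
```

Joint 6 hit its range at −2.55, so I turn back and lift first.

Request:
{"method": "carry_out", "body": {"series": "0 0 0.02 -5; 0 0 0.02 -10; 0 0 0.02 -10; 0 0 0.02 -10; 0 0 0 -10; 0 0 0 -10; 0 0 0 0; 0 0 0 0"}}

```text
time: 7.35
tool_pos: [0.577, -0.0457, 0.1323]
tcp_rot: [0.152, -3.025, 0.134]
wrist_force: [-0.2, -0.2, 0.4]
width: 0.0
grip_force: 0.0
```

Run:
```python
from plan import *
s=bot.read_state();print(s["q"].round(3),s["tool_pos"],s["tcp_rot"],s["wrist_force"],s["time"])
R=cv2.Rodrigues(s["tcp_rot"])[0];print(R.round(3),np.degrees(np.arctan2(R[1,1],R[0,1])))
```

```text
[-0.064  0.243  1.855 -0.11   1.145 -1.685] [ 0.57700454 -0.04568514  0.13226255] [ 0.15184298 -3.02476995  0.13444748] [-0.20352785 -0.22122258  0.44373546] 7.35
[[-0.989 -0.105 -0.105]
 [-0.095  0.991 -0.094]
 [ 0.114 -0.083 -0.99 ]] 96.02011575604959
```

The commanded pose keeps an 8° tilt, which I can work with. I estimate the lever angle from the picture and plan the rest of the swing.

Run:
```python
from plan import *
t=px2w("top",230+672/5,115+297/5,.062);e=t[:2]-P;th=np.arctan2(e[1],e[0])-Y-np.pi;th=(th+np.pi)%(2*np.pi)-np.pi
print(t,np.hypot(*e),th)
s=bot.read_state();R=cv2.Rodrigues(s["tcp_rot"])[0]
# want the finger at height .062 (grip centre): TCP z .064 -> same point nearly
for T in (.5,.6,.7,.8,.9,1.0,1.1,1.2): print(T,pt(T,.068,.045).round(4),pt(T,.068,.022).round(4))
```

```text
[ 0.56376609 -0.11735704  0.062     ] 0.0847895917919947 0.6753526251945177
0.5 [ 0.5374 -0.0615] [ 0.5522 -0.0792]
0.6 [ 0.5387 -0.0695] [ 0.5551 -0.0857]
0.7 [ 0.5408 -0.0774] [ 0.5588 -0.0918]
0.8 [ 0.5437 -0.085 ] [ 0.563  -0.0976]
0.9 [ 0.5473 -0.0923] [ 0.5677 -0.1029]
1.0 [ 0.5516 -0.0993] [ 0.573  -0.1077]
1.1 [ 0.5566 -0.1057] [ 0.5787 -0.112 ]
1.2 [ 0.5622 -0.1116] [ 0.5849 -0.1157]
```

Request:
{"method": "carry_out", "body": {"series": "-0.02 -0.01 0 8; -0.019 -0.01 0 8; 0 0 -0.03 8; 0 0 -0.03 0; 0 0 -0.01 0; 0.01 -0.0125 0 0; 0.01 -0.0125 0 0; 0.005 -0.0065 0 0; 0.005 -0.0055 0 0; 0.005 -0.005 0 0; 0.0055 -0.005 0 0; 0.0055 -0.0045 0 0; 0 0 0 0; 0 0 0 0"}}

```text
time: 9.1
tool_pos: [0.5844, -0.1169, 0.0623]
tcp_rot: [0.78, -2.947, 0.168]
wrist_force: [-0.5, -0.3, -0.8]
width: 0.002
grip_force: 0.0
```

Run:
```python
from plan import *
s=bot.read_state();print(s["q"].round(3),s["tool_pos"],s["tcp_rot"],s["wrist_force"],s["time"])
R=cv2.Rodrigues(s["tcp_rot"])[0];print(R.round(3),np.degrees(np.arctan2(R[1,1],R[0,1])))
im,d=eyes.read_camera("top")
cv2.imwrite("pics/t3.png",cv2.resize(im[115:235,270:390],None,fx=4,fy=4,interpolation=cv2.INTER_CUBIC))
```

```text
[-0.163  0.316  1.909 -0.167  0.959 -2.152] [ 0.58438632 -0.11694297  0.06233148] [ 0.77972952 -2.94681643  0.16801887] [-0.45825065 -0.26381075 -0.7632695 ] 9.1
[[-0.866 -0.497 -0.057]
 [-0.487  0.864 -0.129]
 [ 0.114 -0.083 -0.99 ]] 119.91544350950791
```

View pics/t3.png

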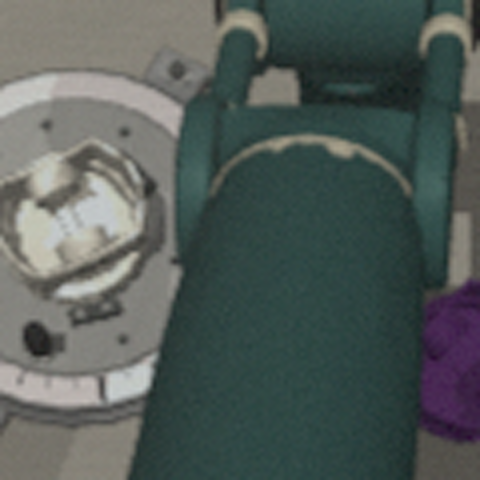

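The arm hides the lever here. I back off, lift, move to the ccw side of the handle, and look at the lever from there.

Request:
{"method": "carry_out", "body": {"series": "-0.015 0.005 0 0; -0.015 0.005 0 0; 0 0 0.05 0; 0 0 0.055 0; -0.013 0.034 0 -4; -0.013 0.034 0 -4; -0.013 0.034 0 -4; -0.013 0.034 0 -4; -0.013 0.033 0 -3; 0 0 0 0; 0 0 0 0"}}

```text
time: 10.52
tool_pos: [0.4884, 0.0621, 0.1672]
tcp_rot: [0.283, -3.019, 0.143]
wrist_force: [-0.0, 0.7, -0.8]
width: 0.002
grip_force: 0.0
```

Run:
```python
from plan import *
s=bot.read_state();print(s["q"].round(3),s["tool_pos"],s["wrist_force"],s["time"])
im,d=eyes.read_camera("wrist");K,T=wristcal(s);np.savez("w2.npz",K=K,T=T,d=d);cv2.imwrite("pics/w2.png",im)
for t in("lever_tip","lock_lever","handle_top","housing"): print(t,spot_in("wrist",t)[:2])
for t in(.9,1.1,1.3): print(t,ww2px(K,T,[*pt(t,.09,0),.062]))
```

```text
[ 0.136  0.056  2.    -0.096  1.197 -1.582] [0.48841645 0.06207878 0.16718836] [-0.03343591  0.73262635 -0.75530059] 10.525
lever_tip [{'rect': [146.2, 296.1, 95.0, 34.3], 'score': 0.83}]
lock_lever [{'rect': [150.7, 297.5, 99.9, 37.0], 'score': 0.81}]
handle_top [{'rect': [347.3, 264.5, 193.2, 144.7], 'score': 0.76}]
housing [{'rect': [280.0, 246.9, 362.0, 180.9], 'score': 0.67}]
0.9 [113.0972153  259.97102525]
1.1 [105.66260575 274.45934514]
1.3 [101.66856329 290.27151637]
```

View pics/w2.png

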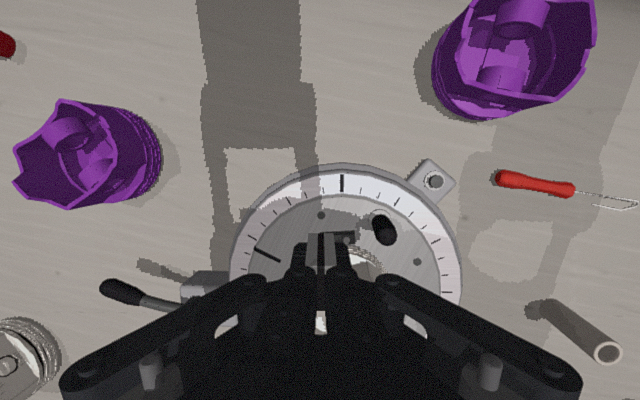

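The wrist picture shows the lever fully out (tip (101,288), about 1.27 rad), the index line at (265,254), the zero line at (342,183) and the handle at (383,228). Now I go down and push the handle round.

Request:
{"method": "carry_out", "body": {"series": "0 0 -0.04 0; 0 0 -0.04 0; 0 0 -0.017 0; 0 0 0 0"}}

```text
time: 11.28
tool_pos: [0.4882, 0.0618, 0.0692]
tcp_rot: [0.28, -3.016, 0.142]
wrist_force: [-0.3, 0.3, 1.1]
width: 0.0
grip_force: 0.0
```

Run:
```python
from plan import *
s=bot.read_state();q=s["tool_pos"][:2];print(s["tool_pos"],s["wrist_force"])
C=np.array([.5705,.0868])
for a in list(np.arange(190,121,-5)):
    w=C+.083*np.array([np.cos(np.radians(a)),np.sin(np.radians(a))]);print(a,(w-q).round(4));q=w
```

```text
[0.48817292 0.06179893 0.06919317] [-0.25116365  0.30064926  1.0920333 ]
190 [0.0006 0.0106]
185 [-0.0009  0.0072]
180 [-0.0003  0.0072]
175 [0.0003 0.0072]
170 [0.0009 0.0072]
165 [0.0016 0.0071]
160 [0.0022 0.0069]
155 [0.0028 0.0067]
150 [0.0033 0.0064]
145 [0.0039 0.0061]
140 [0.0044 0.0057]
135 [0.0049 0.0053]
130 [0.0053 0.0049]
125 [0.0057 0.0044]
```

Request:
{"method": "carry_out", "body": {"series": "0.0006 0.0106 0 0; -0.0009 0.0072 0 0; -0.0003 0.0072 0 0; 0.0003 0.0072 0 0; 0.0009 0.0072 0 0; 0.0016 0.0071 0 0; 0.0022 0.0069 0 0; 0.0028 0.0067 0 0; 0.0033 0.0064 0 0; 0.0039 0.0061 0 0; 0.0044 0.0057 0 0; 0.0049 0.0053 0 0; 0.0053 0.0049 0 0; 0 0 0 0; 0 0 0 0"}}

```text
time: 13.15
tool_pos: [0.5184, 0.1511, 0.0704]
tcp_rot: [0.281, -3.02, 0.141]
wrist_force: [-0.5, 0.4, -0.5]
width: 0.0
grip_force: 0.0
```

```bash
cat > look.py <<'E'
from plan import *
import sys
s=bot.read_state();print(s["q"].round(3),s["tool_pos"],s["wrist_force"],s["time"])
im,d=eyes.read_camera("wrist");K,T=wristcal(s);np.savez(sys.argv[1]+".npz",K=K,T=T,d=d);cv2.imwrite(sys.argv[1]+".png",im)
# polar unwrap of the rim: columns = angle relative to zero line (deg), rows = radius
C=np.array([.5705,.0868])
rows=[]
A=np.arange(-40,70.01,.25)
prof={}
for nm,r0,r1,z in(("plate",.072,.096,.035),("scale",.101,.114,.03)):
    acc=[]
    for r in np.arange(r0,r1,.001):
        a=np.radians(A)+Y+np.pi
        P3=np.c_[C[0]+r*np.cos(a),C[1]+r*np.sin(a),np.full(len(a),z)]
        q=(K@(T[:3,:3].T@(P3-T[:3,3]).T)).T;uv=(q[:,:2]/q[:,2:]).astype(np.float32)
        acc.append(cv2.remap(cv2.cvtColor(im,cv2.COLOR_BGR2GRAY),uv[None,:,0],uv[None,:,1],cv2.INTER_LINEAR)[0])
    acc=np.array(acc);rows.append(acc);m=acc.mean(0);prof[nm]=m
    i=np.argsort(m)[:12];print(nm,"darkest deg",sorted(A[i].tolist()),m.min().round(0),np.median(m))
cv2.imwrite("pics/"+sys.argv[1]+"_p.png",cv2.resize(np.vstack(rows[::-1]),(800,300)))
E
python3 look.py w3
```

```text
[ 0.282  0.26   1.965 -0.083  1.039 -1.429] [0.51843027 0.15113055 0.0703572 ] [-0.45384192  0.42847986 -0.52886562] 13.15
plate darkest deg [10.0, 10.25, 10.5, 10.75, 11.0, 11.25, 11.5, 11.75, 12.0, 12.25, 12.5, 12.75] 21.0 131.32
scale darkest deg [-30.0, -0.75, -0.5, -0.25, 0.0, 0.25, 0.5, 0.75, 1.0, 1.25, 30.25, 30.5] 19.0 147.0
```

View pics/w3_p.png

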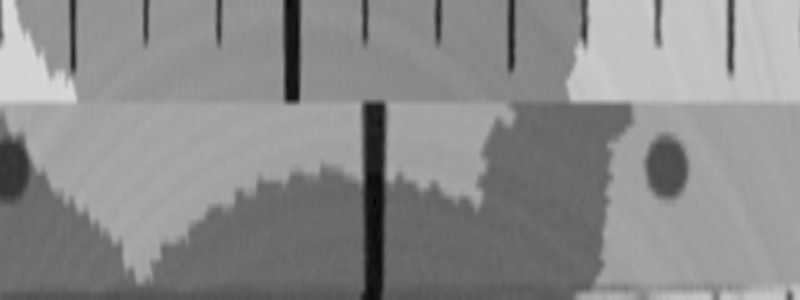

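The unwrapped rim shows the index line at 11.4° and the zero line at 0.25°, so 11.1° are left. I push about 10° more, then look again.

Request:
{"method": "carry_out", "body": {"series": "0.0029 0.0023 0 0; 0.0028 0.0022 0 0; 0.0031 0.002 0 0; 0.0031 0.0018 0 0; 0 0 0 0; 0 0 0 0"}}

```text
time: 13.95
tool_pos: [0.5305, 0.1594, 0.0704]
tcp_rot: [0.281, -3.02, 0.141]
wrist_force: [0.8, -0.0, 0.3]
width: 0.002
grip_force: 0.0
```

```bash
python3 look.py w4
```

```text
[ 0.289  0.284  1.934 -0.081  1.046 -1.422] [0.5305366  0.15937815 0.07041231] [ 0.80154203 -0.01946864  0.29291574] 13.95
plate darkest deg [1.25, 1.5, 1.75, 2.0, 2.25, 2.5, 2.75, 3.0, 3.25, 3.5, 3.75, 4.0] 18.0 109.92
scale darkest deg [-30.0, -0.75, -0.5, -0.25, 0.0, 0.25, 0.5, 0.75, 1.0, 1.25, 30.25, 30.5] 19.0 147.0
```

Request:
{"method": "carry_out", "body": {"series": "0.0015 0.0007 0 0; 0.0015 0.0007 0 0; 0 0 0 0; 0 0 0 0; 0 0 0 0"}}

```text
time: 14.62
tool_pos: [0.5331, 0.1605, 0.0702]
tcp_rot: [0.281, -3.019, 0.142]
wrist_force: [-0.6, -0.3, 0.7]
width: -0.001
grip_force: 0.4
```

```bash
python3 look.py w5
```

```text
[ 0.29   0.289  1.927 -0.081  1.049 -1.422] [0.53308213 0.16047233 0.07024743] [-0.58482542 -0.29901499  0.67928918] 14.625
plate darkest deg [-0.5, -0.25, 0.0, 0.25, 0.5, 0.75, 1.0, 1.25, 1.5, 1.75, 2.0, 2.25] 17.0 108.24
scale darkest deg [-30.0, -0.75, -0.5, -0.25, 0.0, 0.25, 0.5, 0.75, 1.0, 1.25, 30.25, 30.5] 19.0 146.76923076923077
```

The index line is now within 0.6° of zero. I back off, lift, and cross to the outer side of the lever.

Request:
{"method": "carry_out", "body": {"series": "-0.01 -0.005 0 0; -0.01 -0.005 0 0; 0 0 0.05 0; 0 0 0.055 0; 0.024 -0.046 0 0; 0.024 -0.046 0 0; 0.024 -0.046 0 0; 0.024 -0.046 0 0; 0.024 -0.046 0 0; 0.024 -0.045 0 0; 0 0 -0.05 0; 0 0 -0.05 0; 0 0 -0.013 0; 0 0 0 0"}}

```text
time: 16.42
tool_pos: [0.6561, -0.1244, 0.0617]
tcp_rot: [0.281, -3.017, 0.141]
wrist_force: [0.4, 0.1, 0.6]
width: -0.001
grip_force: 0.0
```

Run:
```python
from plan import *
s=bot.read_state();q=s["tool_pos"][:2];print(s["tool_pos"],s["wrist_force"],s["q"].round(2))
for t in [1.25,1.25]+list(np.arange(1.15,-.06,-.1)):
    w=pt(t,.068,-.024);print(round(t,2),(w-q).round(4),w.round(4));q=w
```

```text
[ 0.65609734 -0.12435657  0.06173488] [0.3770862  0.08606931 0.57567655] [-0.17  0.46  1.71 -0.13  1.06 -1.85]
1.25 [-0.0224  0.0013] [ 0.6337 -0.1231]
1.25 [0. 0.] [ 0.6337 -0.1231]
1.15 [-0.0071 -0.0012] [ 0.6266 -0.1243]
1.05 [-0.0072 -0.0004] [ 0.6194 -0.1247]
0.95 [-0.0072  0.0003] [ 0.6122 -0.1244]
0.85 [-0.0071  0.001 ] [ 0.605  -0.1234]
0.75 [-0.007   0.0017] [ 0.598  -0.1217]
0.65 [-0.0068  0.0024] [ 0.5912 -0.1194]
0.55 [-0.0065  0.0031] [ 0.5847 -0.1163]
0.45 [-0.0062  0.0037] [ 0.5785 -0.1126]
0.35 [-0.0058  0.0043] [ 0.5727 -0.1083]
0.25 [-0.0053  0.0048] [ 0.5674 -0.1035]
0.15 [-0.0048  0.0054] [ 0.5626 -0.0981]
0.05 [-0.0043  0.0058] [ 0.5583 -0.0923]
-0.05 [-0.0037  0.0062] [ 0.5546 -0.0861]
```

Request:
{"method": "carry_out", "body": {"series": "-0.0112 0.0007 0 0; -0.0112 0.0006 0 0; -0.0071 -0.0012 0 0; -0.0072 -0.0004 0 0; -0.0072 0.0003 0 0; -0.0071 0.001 0 0; -0.007 0.0017 0 0; -0.0068 0.0024 0 0; -0.0065 0.0031 0 0; -0.0062 0.0037 0 0; -0.0058 0.0043 0 0; -0.0053 0.0048 0 0; 0 0 0 0; 0 0 0 0"}}

```text
time: 18.18
tool_pos: [0.5677, -0.1033, 0.062]
tcp_rot: [0.281, -3.018, 0.141]
wrist_force: [0.6, 0.4, 1.1]
width: 0.003
grip_force: 0.0
```

Run:
```python
from plan import *
s=bot.read_state();print(s["tool_pos"],s["wrist_force"])
im,d=eyes.read_camera("wrist");K,T=wristcal(s);cv2.imwrite("pics/w6.png",im[100:400,150:550])
for t in(0,.2,.4): print(t,(ww2px(K,T,[*pt(t,.09,0),.062])-[150,100]).round(),(ww2px(K,T,[*pt(t,.05,0),.062])-[150,100]).round())
```

```text
[ 0.56766399 -0.10332647  0.06195934] [0.63834882 0.38969711 1.12947791]
0 [254. 102.] [250. 181.]
0.2 [216. 105.] [230. 182.]
0.4 [181. 115.] [211. 187.]
```

View pics/w6.png

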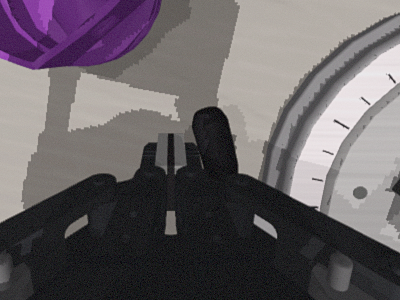

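The lever stands at about 0.25 rad (tip at (208,110) in the crop), with the finger beside it. I continue home in small steps, watching the force.

Request:
{"method": "carry_out", "body": {"series": "-0.0024 0.0026 0 0; -0.0024 0.0028 0 0; -0.0022 0.0029 0 0; -0.0021 0.0029 0 0; 0 0 0 0"}}

```text
time: 18.85
tool_pos: [0.5592, -0.0921, 0.0625]
tcp_rot: [0.281, -3.019, 0.142]
wrist_force: [1.8, -0.7, -0.1]
width: 0.0
grip_force: 0.7
```

Request:
{"method": "carry_out", "body": {"series": "-0.0009 0.0015 0 0; -0.0009 0.0015 0 0; 0 0 0 0"}}

```text
time: 19.23
tool_pos: [0.5575, -0.0893, 0.0623]
tcp_rot: [0.281, -3.019, 0.142]
wrist_force: [1.8, -1.6, 0.8]
width: -0.001
grip_force: 1.0
```

Nominally at zero and no stop felt yet, so I go on in 1 mm steps along +y.

Request:
{"method": "carry_out", "body": {"series": "-0.0003 0.001 0 0; -0.0003 0.001 0 0; 0 0 0 0"}}

```text
time: 19.6
tool_pos: [0.5569, -0.0873, 0.0623]
tcp_rot: [0.281, -3.019, 0.142]
wrist_force: [2.5, -1.9, 1.9]
width: -0.001
grip_force: 1.1
```

Request:
{"method": "carry_out", "body": {"series": "-0.0002 0.001 0 0; 0 0 0 0"}}

```text
time: 19.85
tool_pos: [0.5567, -0.0866, 0.0623]
tcp_rot: [0.281, -3.019, 0.143]
wrist_force: [1.0, -3.4, 1.4]
width: -0.003
grip_force: 2.0
```

Run:
```python
from plan import *
s=bot.read_state();print(s["tool_pos"],s["wrist_force"])
im,d=eyes.read_camera("wrist");K,T=wristcal(s);cv2.imwrite("pics/w7.png",im[100:400,150:550])
for t in(-.1,0,.1,.2): print(t,(ww2px(K,T,[*pt(t,.09,0),.062])-[150,100]).round(),(ww2px(K,T,[*pt(t,.05,0),.062])-[150,100]).round())
g=cv2.cvtColor(im,cv2.COLOR_BGR2GRAY)[100:400,150:550]
for r in (105,110,115,120,125,130): print(r,[int(x) for x in np.where(g[r,160:290]<45)[0]+160][::1][:1],[int(x) for x in np.where(g[r,160:290]<45)[0]+160][-1:])
```

```text
[ 0.55666241 -0.08663159  0.06231189] [ 0.95844054 -3.3681491   1.36389275]
-0.1 [233. 118.] [223. 194.]
0 [215. 117.] [213. 193.]
0.1 [196. 117.] [203. 193.]
0.2 [178. 120.] [193. 194.]
105 [] []
110 [] []
115 [] []
120 [204] [227]
125 [200] [230]
130 [198] [232]
```

The grip's centre is at column 215, which is θ≈0, and the force is rising. I press a little more to seat it.

Request:
{"method": "carry_out", "body": {"series": "-0.0002 0.001 0 0; 0 0 0 0"}}

```text
time: 20.15
tool_pos: [0.5567, -0.0865, 0.0624]
tcp_rot: [0.282, -3.019, 0.145]
wrist_force: [1.9, -6.5, 0.9]
width: -0.003
grip_force: 3.6
```

Request:
{"method": "carry_out", "body": {"series": "-0.0002 0.001 0 0; 0 0 0 0"}}

```text
time: 20.4
tool_pos: [0.5567, -0.0863, 0.0624]
tcp_rot: [0.282, -3.019, 0.147]
wrist_force: [2.5, -10.4, -0.5]
width: 0.001
grip_force: 5.1
```

The lever is hard on its stop. I back off, lift and take a last check.

Request:
{"method": "carry_out", "body": {"series": "0.001 -0.01 0 0; 0.003 -0.015 0 0; 0 0 0.06 0; 0 0 0.06 0; -0.02 0.035 0.01 0; -0.02 0.035 0.01 0; -0.02 0.035 0.01 0; -0.02 0.035 0.01 0; -0.02 0.03 0 0; -0.02 0 0 0; 0 0 0 0; 0 0 0 0"}}

```text
time: 21.9
tool_pos: [0.4408, 0.0604, 0.2222]
tcp_rot: [0.28, -3.02, 0.141]
wrist_force: [0.6, 0.2, -0.3]
width: 0.003
grip_force: 0.0
```

```bash
python3 look.py w8
python3 - <<'E'
from plan import *
im=cv2.imread("w8.png");z=np.load("w8.npz")
for t in(0,.12,.3): print(t,ww2px(z["K"],z["T"],[*pt(t,.09,0),.062]))
cv2.imwrite("pics/w8.png",im)
E
```

```text
[ 0.145 -0.087  2.034 -0.09   1.307 -1.582] [0.4407802  0.06037906 0.22221788] [ 0.63904131  0.23924798 -0.34758345] 21.9
plate darkest deg [10.5, 10.75, 11.0, 11.25, 11.5, 11.75, 12.0, 12.25, 12.5, 12.75, 13.0, 13.25] 40.0 113.04
scale darkest deg [-1.0, -0.75, -0.5, -0.25, 0.0, 0.25, 0.5, 0.75, 30.25, 60.25, 60.5, 60.75] 19.0 154.23076923076923
0 [205.07372948 253.98887261]
0.12 [196.00416792 254.27281843]
0.3 [182.96590042 256.6970512 ]
```

View pics/w8.png

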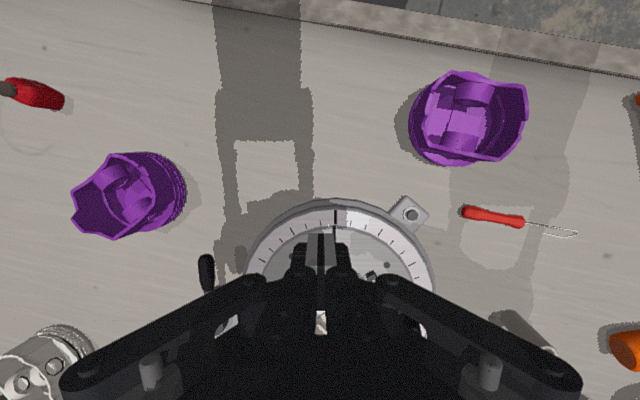

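Lever home (tip at (206,260), predicted (205,254)). The index line at (335,232) continues the zero line at (336,217). The "11.8°" reading falls on the dark finger, so I check the window round zero alone and hand in if it is good.

Run:
```python
from plan import *
g=cv2.imread("w8.png",0);z=np.load("w8.npz");K,T=z["K"],z["T"];C=np.array([.5705,.0868])
A=np.arange(-6,6.01,.25);a=np.radians(A)+Y+np.pi;res=[]
for r0,r1,h in((.09,.097,.035),(.101,.114,.03)):
    m=np.mean([[g[int(round(v)),int(round(u))] for u,v in (ww2px(K,T,[C[0]+r*np.cos(t),C[1]+r*np.sin(t),h]) for t in a)] for r in np.arange(r0,r1,.001)],0)
    w=np.clip(m.max()*.6-m,0,None);res.append((w@A)/w.sum());print(m.round().astype(int).tolist())
print(res)
if abs(res[0]-res[1])<1.5: print(bot.finish_job())
```

```text
[154, 154, 151, 147, 146, 151, 151, 151, 153, 152, 150, 151, 151, 151, 151, 151, 154, 155, 155, 161, 161, 161, 81, 81, 81, 28, 28, 28, 40, 40, 40, 103, 103, 119, 154, 154, 156, 157, 157, 155, 154, 154, 154, 153, 149, 150, 150, 149, 150]
[152, 153, 153, 154, 154, 154, 154, 154, 154, 154, 154, 154, 155, 156, 156, 158, 158, 155, 138, 138, 85, 62, 62, 13, 13, 49, 49, 49, 156, 156, 157, 159, 159, 156, 156, 156, 155, 155, 154, 154, 155, 156, 155, 155, 155, 155, 155, 154, 155]
[np.float64(0.7180232558139535), np.float64(-0.011484560093161466)]
the job is handed in; nothing more can be done
None
```

The job is handed in after about 22 s: the last check put the index line about 0.7° from zero (limit 2.6°) and the lever against its home stop. On the way out, joint 6 briefly ran to its range limit (it read −2.551 rad against −2.55), and the tool stayed tilted about 8° after that; the hand-in call returned no verdict.

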